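Lay a tall nut carton down in the stall's display tray

ROBOT

A 7-joint arm with a two-finger parallel gripper is mounted at the origin on the work surface. World frame = base frame: x ahead of the robot, y to its left, z up, the work surface at z = 0. Lengths are in m, angles in rad, forces in N, time in s.
With the tool pointing down it reaches from about 0.4 to 0.85 m from the base axis. Payload 10.4 kg.
Tool frame: the origin (TCP) lies on the centre line of the jaws, within the pads' length; the fingertips stand 22 mm ahead of it and the grasp point (between the pads) lies 3 mm ahead of it; z points along the fingers, y is the direction in which the jaws open and shut (so a half turn about z gives the same grasp; the last joint's range is limited). The gripper opens to 85 mm and grips with 20 to 120 N. Pads are 22 mm wide; open, the fingers measure 114 mm over their backs; the gripper's body (76 mm by 85 mm) begins 54 mm behind the grasp point. The pads swing forward as they close: fully open they stand 13 mm farther back than shut.
Start: joints at [1.232, 0.332, -0.065, 1.46, 0.022, 1.35, -0.088], TCP at [0.194, -0.594, 0.226] pointing down, gripper open.
Joint ranges: [-2.6, 2.6], [-0.5, 2.12], [-1.47, 1.34], [0.16, 2.42], [-1.27, 4.41], [0.06, 2.06], [-2.6, 2.6]. Speed limits (rad/s): [2.22, 2.22, 2.79, 2.79, 3.14, 3.14, 3.14].

INTERFACE

Orientations are given as a unit quaternion [x, y, z, w].
In Python, from workcell import manip gives the robot as it stands. The module is installed in compiled form; this text tells all that it offers.
- The arm moves only by the shell command python3 -m crank 'ROWS' [FORCE]. ROWS is JSON, a list of rows, each a list of 3 entries, a list of its own where there are three numbers: the opening, from -1 (shut) to 1 (fully open), then the shift along the tool's x, y, z normalised to -1 to 1, where 1 is 80 mm, then the turn, a rotation vector about the tool's x, y, z normalised to -1 to 1, where 1 is pi/4 rad. In form: [[jaw, [tx, ty, tz], [ax, ay, az]], ...]. A call has exactly 5 rows; each row shifts and turns the commanded pose from where the row before left it, along the tool's axes as they then stand; what a row does not reach is not made up. A row lasts 1/10 s, in which the tool goes at most 50 mm and 8.59 degrees, less where a joint would pass 70% of its speed; a pose out of reach is approached as far as the arm can. A call with a number of a shift or a turn outside -1 to 1 is refused whole. A call with a gripper value outside its range is refused whole. The fingers move at their own pace and stop on an object; FORCE is the grip in N (left out, the last holds). Time passes only in rows, so rows that do not move let the fingers close, or fill a call up. It gives the time, the measured TCP pose, the force and the opening at its end, in the units of the state.
- manip.get_obs(): the state, without advancing time (a new reading comes with each control period).
- manip.camera(name): name is "side" or "top" or "wrist"; returns the picture (480x640x3 uint8, blue, green, red); there is no depth.
- manip.camera_info(name): a dict with "K" (3x3 intrinsics, pixels), "k1" (the pictures are not rectified: a ray, as slopes to the right and down, at radius r is drawn at 1 + k1 r^2 times it, then the intrinsics apply), "camera_from_world" (4x4, takes a point from world to camera coordinates); the wrist camera has in their place "mount" (4x4, takes a point from camera to tool coordinates, whose origin is the TCP and whose axes are the flange's). Camera axes: x right, y down, z forward; pixel columns grow to the right and rows downward; lengths in m; the calibration is good to about 2 mm. A picture is of the moment at which its call begins: read the wrist's pose just before it. camera_info takes no time and is no camera call.
- manip.hand_in(): hands the job in, once; it reports no verdict.
The state is a dict: "clock": time; "joint_pos": joint angles; "joint_velocities": joint speeds; "tau": joint torques, N m; "position": TCP position; "ee_rot": TCP orientation; "ft_force": force on the tool from outside, world axes, zero at the start; "torque": the same for the moment, N m; "grip_width": opening from 0.0 (shut) to 1.0 (fully open).
Only numpy, scipy, OpenCV 4.12 (cv2) and the standard library are available. Lean on these libraries where they do the work, as an engineer would, in place of code of your own. Each camera call takes 0.05 s, during which the arm holds its last target.

TASK

Tip the green carton over in its lane of the wooden tray, without lifting it out, so that it lies flat on its back with its window facing up. Then slide it along the lane until its top end is fully home against the tray's end board. Leave the red carton standing where it is, do not disturb anything else on the counter, and let go.

Things in the scene. Friction and masses are not known exactly. Their poses are not given: they have to be found in the camera images.
- tray: Fixed shallow wooden tray, 444 x 302 mm, inside 420 (x) x 278 mm (y). Origin: centre of its underside. Floor 10 mm thick; outer boards 12 mm thick, tops 45 mm above the origin. A divider 8 mm thick, 25 mm above the floor, along x at y = 0 makes two lanes 135 mm wide, middles at y = +71.5 and -71.5 mm. Its +x points roughly to the robot's left; cartons start near its -x end.
- tray_end (a point): Middle of the inner face of the tray's +x end board, at floor height (210 mm along x from the tray's origin): the board against which the carton's top end must finally lie. Same axes as the tray.
- green_carton: Green box, brown band near the top, rigid, 96 (x) x 100 (y) x 220 mm (z), about 0.45 kg, balance point at mid-height; too thick to grasp. Origin: centre of its underside, z to its top. Nut window on the -x face, back on +x. Starts upright on the floor of either lane, its x along the tray's x within 0.06 rad. Pushed high on the window it tips about its back's bottom edge; pushed low it slides.
- green_carton_center (a point): Centre of the green carton (110 mm above its underside); same axes as the carton. At the start its back is 265 to 295 mm from the +x end board, its window 29 to 59 mm from the -x end board.
- red_carton: Red carton, same size and axes as the green one, upright in the other lane. It must stay standing.
- honey_jar: Amber glass jar with brass lid, 64 mm across, 95 mm high, origin under its centre; a bystander.
- oil_can: Steel can with paper label, 70 mm across, 110 mm high, origin under its centre; a bystander.
- sample_bowl: White bowl, 110 mm across, 45 mm high, origin under its centre; a bystander.
- scoop: Aluminium scoop with black handle, 210 mm long in x, 68 mm wide, 44 mm high, origin at the underside in the middle; a bystander.
Mind the look-alikes: they are no part of the job. What is meant by the green_carton is not blue, and is the smaller of those in its own colour.

How it is judged:
By the outcome, as a careful person would: the job done as asked, in the order asked, and still so for the second after the job is handed in, with the robot touching nothing.
It also fails if it takes over 40 s, if anything falls off the work surface, if the arm or the gripper's body presses on something with over 40 N, if the wrist force passes 120 N, or if a joint passes its speed limit or range.

## Working session

There is one attempt and no reset: what is moved stays moved. The work goes in short steps, Python scripts to look and compute and a shell command to move; the robot and the scene stay as the last step left them, time stands still between calls to the robot, and variables do not carry over. Pictures are saved under pics/ and viewed, and the job is handed in when it is done.

```bash
mkdir -p pics; ls; python3 - <<'E'
from workcell import manip
import cv2
o=manip.get_obs()
for k,v in o.items(): print(k,v)
for n in ("side","top"):
    print(n,manip.camera_info(n)); cv2.imwrite(f"pics/{n}0.png",manip.camera(n))
print(manip.camera_info("wrist"))
E
```

```text
pics
clock 0.0
joint_pos [ 1.23241681  0.33289769 -0.06469309  1.46094824  0.02160747  1.3498815
 -0.08850891]
joint_velocities [ 1.31064818e-03  1.98601983e-03  4.38938707e-04 -4.25825955e-05
  7.52571677e-04 -1.38137259e-03  5.46668871e-04]
tau [ 5.16677865e-04 -6.25446582e+01  4.91512008e-02 -3.91594291e+01
  1.61214540e-02  1.00448666e-02  7.21858123e-05]
position [ 0.19396871 -0.59373861  0.22529649]
ee_rot [ 9.87560452e-01  1.57238148e-01 -1.50178562e-04 -7.03673471e-04]
ft_force [ 0.01955053 -0.11519311  0.57465606]
torque [ 0.00759753 -0.01716171 -0.00449273]
grip_width 0.9953446267961996
side {'K': array([[489.00606047,   0.        , 314.89010679],
       [  0.        , 489.00606047, 236.44879812],
       [  0.        ,   0.        ,   1.        ]]), 'k1': -0.025441754870569988, 'camera_from_world': array([[ 0.99490088, -0.10078745,  0.00375948, -0.53386391],
       [-0.09474508, -0.94673479, -0.30776064,  0.09288423],
       [ 0.03457764,  0.30583514, -0.95145639,  1.17075875],
       [ 0.        ,  0.        ,  0.        ,  1.        ]])}
top {'K': array([[520.74832148,   
[... 267 characters left out ...]
122152 , -0.10563222,  0.51407667],
       [ 0.10582364,  0.01625907, -0.99425198,  1.3179373 ],
       [ 0.        ,  0.        ,  0.        ,  1.        ]])}
{'K': array([[378.75445898,   0.        , 323.80312649],
       [  0.        , 378.75445898, 237.18708492],
       [  0.        ,   0.        ,   1.        ]]), 'k1': -0.013077515048692104, 'mount': array([[ 1.42701967e-03, -9.57846319e-01, -2.87277555e-01,
         7.30910874e-02],
       [ 9.99998756e-01,  1.17366175e-03,  1.05413842e-03,
         5.75347885e-04],
       [-6.72535928e-04, -2.87278702e-01,  9.57846802e-01,
        -1.47732492e-01],
       [ 0.00000000e+00,  0.00000000e+00,  0.00000000e+00,
         1.00000000e+00]])}
```

View pics/side0.png

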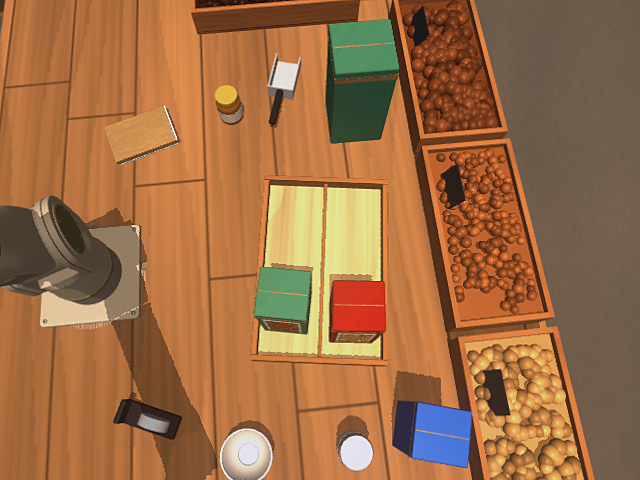

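View pics/top0.png

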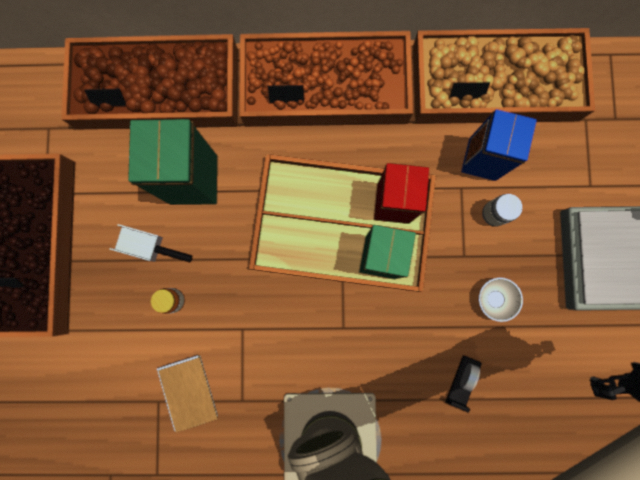

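The side view shows the tray at (325,270). The small green carton is in the near lane at (283,298), and the red one is in the far lane at (358,310). Top view, things that could be taken for the target:
- the small green carton in the tray (390,252)
- the large green box outside it (165,150)
- the blue box (505,140)
- the red carton (403,192)

I choose the small green one in the tray, and check it in a close crop.

```bash
cat > h.py <<'E'
from workcell import manip
import numpy as np, cv2
def undist(n,px):
    i=manip.camera_info(n); K=i["K"]; k=i["k1"]
    return cv2.undistortPoints(np.array(px,float).reshape(-1,1,2),K,np.array([k,0,0,0,0.])).reshape(-1,2)
def rays(n,px):
    T=manip.camera_info(n)["camera_from_world"]; R=T[:3,:3]; c=-R.T@T[:3,3]
    u=undist(n,px); return c,(R.T@np.c_[u,np.ones(len(u))].T).T
def plane(n,px,z):
    c,d=rays(n,px); return c+d*((z-c[2])/d[:,2])[:,None]
def proj(n,P):
    i=manip.camera_info(n);T=i["camera_from_world"]
    r=cv2.Rodrigues(T[:3,:3])[0]
    return cv2.projectPoints(np.array(P,float).reshape(-1,1,3),r,T[:3,3],i["K"],np.array([i["k1"],0,0,0,0.]))[0].reshape(-1,2)
E
python3 - <<'E'
import cv2
a=cv2.imread("pics/top0.png")[140:305,235:445]; cv2.imwrite("pics/c1.png",cv2.resize(a,None,fx=3.6,fy=3.6,interpolation=cv2.INTER_CUBIC))
a=cv2.imread("pics/side0.png")[170:375,240:400]; cv2.imwrite("pics/c2.png",cv2.resize(a,None,fx=2.9,fy=2.9,interpolation=cv2.INTER_CUBIC))
E
```

```text
(no output)
```

View pics/c1.png

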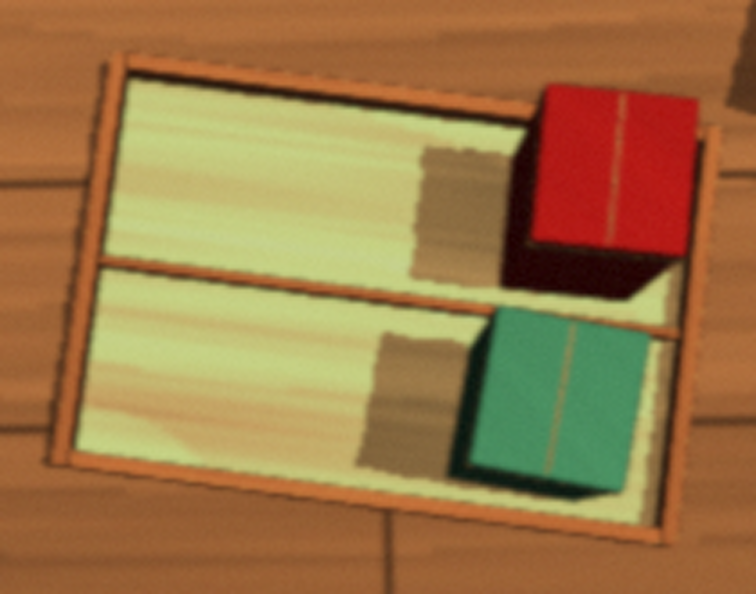

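View pics/c2.png

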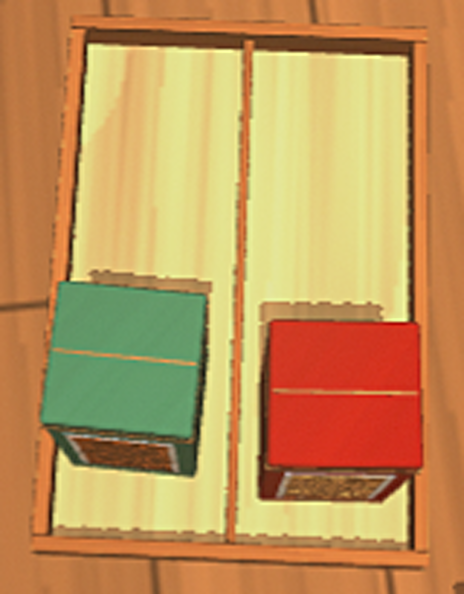

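The crops confirm the choice. The small green carton's window faces the tray's -x end, at (130,452) in the side crop, and the carton stands in the near lane. Next I measure it.

```bash
python3 - <<'E'
from h import *
t=np.array([[112,53],[717,127],[668,545],[48,462]])/3.6+[235,140]
P=plane("top",t,.045); print("rim",P.round(4)); 
print([np.linalg.norm(P[i]-P[(i+1)%4]).round(4) for i in range(4)])
s=np.array([[75,18],[428,30],[428,565],[33,550]])/2.9+[240,170]
Q=plane("side",s,.045); print(Q.round(4),[np.linalg.norm(Q[i]-Q[(i+1)%4]).round(4) for i in range(4)])
M=(P.mean(0)+np.array([Q[i] for i in (0,1,2,3)]).mean(0))/2; print("centre",P.mean(0),Q.mean(0))
for A,n in((P,"top"),(Q,"side")):
    x=(A[3]-A[2]+A[0]-A[1]) if n=="top" else (A[0]-A[3]+A[1]-A[2]); print("ang x",np.arctan2(x[1],x[0]))
for n in("top","side"):
    im=cv2.imread(f"pics/{n}0.png"); h=cv2.cvtColor(im,cv2.COLOR_BGR2HSV)
    m=cv2.inRange(h,(65,80,110),(90,255,255))
    N,l,st,c=cv2.connectedComponentsWithStats(m)
    for i in range(1,N):
        if st[i,4]>300:
            cn=max(cv2.findContours((l==i).astype('uint8'),0,2)[0],key=cv2.contourArea)
            r=cv2.minAreaRect(cn); b=cv2.approxPolyDP(cn,6,True)[:,0]; print(n,st[i],b.tolist()); 
            C=plane(n,b,.230); print(C.round(4).tolist(), C.mean(0).round(4),[np.linalg.norm(C[k]-C[k-1]).round(4) for k in range(len(C))])
E
```

```text
rim [[ 0.7278  0.1551  0.045 ]
 [ 0.6672 -0.2782  0.045 ]
 [ 0.3705 -0.2338  0.045 ]
 [ 0.4333  0.2004  0.045 ]]
[np.float64(0.4375), np.float64(0.3001), np.float64(0.4387), np.float64(0.298)]
[[ 0.435   0.1966  0.045 ]
 [ 0.7318  0.1559  0.045 ]
 [ 0.6677 -0.2795  0.045 ]
 [ 0.3726 -0.2386  0.045 ]] [np.float64(0.2996), np.float64(0.4401), np.float64(0.298), np.float64(0.4396)]
centre [ 0.54969592 -0.03912598  0.045     ] [ 0.55178356 -0.04139289  0.045     ]
ang x 1.429490033389228
ang x 1.426411214518198
top [ 129  121   29   59 1558] [[132, 121], [129, 179], [155, 179], [157, 121]]
[[0.7611, 0.4391, 0.23], [0.6273, 0.442, 0.23], [0.6264, 0.3834, 0.23], [0.76, 0.382, 0.23]] [0.6937 0.4116 0.23  ] [np.float64(0.0571), np.float64(0.1338), np.float64(0.0587), np.float64(0.1336)]
top [ 159  120   30   60 1623] [[187, 121], [161, 121], [159, 179], [187, 177]]
[[0.7588, 0.3137, 0.23], [0.7598, 0.3729, 0.23], [0.6263, 0.3744, 0.23], [0.6299, 0.3115, 0.23]] [0.6937 0.3431 0.23  ] [np.float64(0.1289), np.float64(0.0592), np.float64(0.1336), np.float64(0.063)]
top [366 226  27  46 851] [[374, 226], [366, 267], [385, 271], [392, 229]]
[[0.5144, -0.1024, 0.23], [0.4247, -0.0831, 0.23], [0.4156, -0.1241, 0.23], [0.5073, -0.1417, 0.23]] [ 0.4655 -0.1128  0.23  ] [np.float64(0.0399), np.float64(0.0917), np.float64(0.0421), np.float64(0.0934)]
top [388 230  27  46 835] [[396, 230], [388, 272], [406, 275], [414, 233]]
[[0.505, -0.1504, 0.23], [0.4133, -0.1306, 0.23], [0.4064, -0.1694, 0.23], [0.4979, -0.1895, 0.23]] [ 0.4557 -0.16    0.23  ] [np.float64(0.0398), np.float64(0.0937), np.float64(0.0394), np.float64(0.0937)]
side [ 329   19   70   55 3012] [[390, 20], [330, 24], [335, 72], [398, 68]]
[[0.7584, 0.4758, 0.23], [0.619, 0.4776, 0.23], [0.6155, 0.3462, 0.23], [0.7562, 0.3432, 0.23]] [0.6873 0.4107 0.23  ] [np.float64(0.1326), np.float64(0.1394), np.float64(0.1315), np.float64(0.1407)]
```

Measured values:
- **Tray:** centre is about (0.551, -0.040), with its +x axis at 1.428 rad. The rim sides measure 0.439 x 0.299 m against 0.444 x 0.302 m nominal.
- **Green carton:** its top centre is (0.461, -0.136), with axis at about 1.367 rad. That puts it at tray x = -0.108, y = +0.075. Its back is 270 mm from the end board, which is within the stated range.

I'll move behind the window with the tool's x along the carton's x, starting with the translation.

```bash
python3 -m crank '[[0,[0.44,-0.343,-0.1],[0,0,0]],[0,[0.44,-0.343,-0.1],[0,0,0]],[0,[0.44,-0.343,0],[0,0,0]],[0,[0.44,-0.343,0],[0,0,0]],[0,[0.44,-0.343,0],[0,0,0]]]' 60
python3 -m crank '[[0,[0.44,-0.343,0],[0,0,0]],[0,[0.44,-0.343,0],[0,0,0]],[0,[0.44,-0.343,0],[0,0,0]],[0,[0,0,0],[0,0,-0.16]],[0,[0,0,0],[0,0,-0.16]]]'
python3 -m crank '[[0,[0,0,0],[0,0,-0.16]],[0,[0,0,0],[0,0,-0.16]],[0,[0,0,0],[0,0,-0.16]],[0,[0,0,0],[0,0,-0.16]],[0,[0,0,0],[0,0,-0.16]]]'
cat >> h.py <<'E'
O=np.array([.5507,-.0402]);EX=np.array([np.cos(1.428),np.sin(1.428)]);EY=np.array([-EX[1],EX[0]])
from scipy.spatial.transform import Rotation as Ro
def st():
    o=manip.get_obs();R=Ro.from_quat(o["ee_rot"]).as_matrix();p=np.array(o["position"])
    print("t",o["clock"],"p",p.round(4),"tray",((p[:2]-O)@EX).round(4),((p[:2]-O)@EY).round(4),"xang",np.arctan2(R[1,0],R[0,0]).round(3),"z",R[:,2].round(3),"F",np.round(o["ft_force"],1),"g",o["grip_width"])
    return p,R
def to(x,y,z):
    p,R=st(); d=R.T@(np.array([*(O+x*EX+y*EY),z])-p); print("tool shift units",(d/.08).round(3),"dist",np.linalg.norm(d))
E
python3 -c "
from h import *
to(-.195,.078,.212)
cv2.imwrite('pics/s1.png',manip.camera('side'));cv2.imwrite('pics/w1.png',manip.camera('wrist'))"
```

```text
clock: 0.6
position: [0.3194, -0.4073, 0.2419]
ee_rot: [0.988, 0.157, -0.0, -0.0]
ft_force: [-0.1, -0.2, 0.4]
grip_width: 0.498
clock: 1.1
position: [0.3943, -0.2965, 0.242]
ee_rot: [0.959, 0.284, -0.0, -0.0]
ft_force: [-0.3, -1.0, 0.7]
grip_width: 0.499
clock: 1.6
position: [0.3934, -0.2979, 0.2418]
ee_rot: [0.825, 0.565, -0.0, -0.0]
ft_force: [0.1, -0.6, -0.7]
grip_width: 0.499
t 1.6 p [ 0.3934 -0.2979  0.2418] tray -0.2774 0.119 xang 1.201 z [-0.001  0.    -1.   ] F [ 0.1 -0.6 -0.7] g 0.49852770396466595
tool shift units [1.119 0.268 0.372] dist 0.09675540751723091
```

View pics/s1.png

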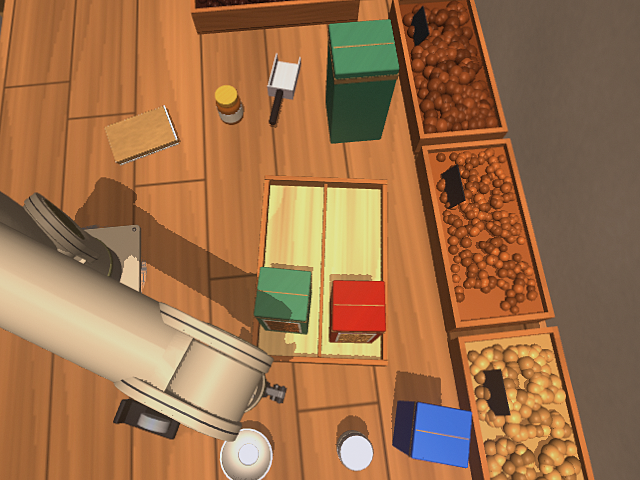

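View pics/w1.png

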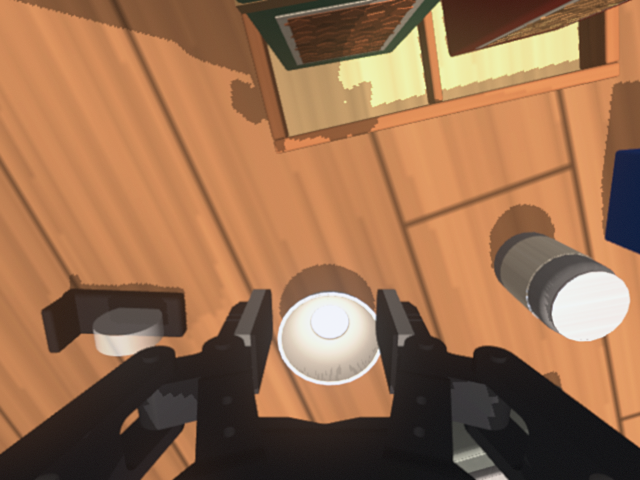

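Side view: the fingers are at (275,393), behind the carton's window, and all else is untouched. The wrist view shows the window at (350,30) ahead. I finish the turn and close in.

```bash
python3 -m crank '[[0,[0,0,0.1],[0,0,-0.106]],[0,[0,0,0.1],[0,0,-0.106]],[0,[0,0,0.16],[0,0,0]],[0,[0,0,0],[0,0,0]],[0,[0,0,0],[0,0,0]]]'
python3 -c "
from h import *
to(-.195,.078,.212)
print(proj('top',[[.4511,-.1831,.23]]))"
```

```text
clock: 2.2
position: [0.3934, -0.2979, 0.2131]
ee_rot: [0.778, 0.628, -0.0, -0.0]
ft_force: [0.1, 0.6, -0.1]
grip_width: 0.499
t 2.2 p [ 0.3934 -0.2979  0.2131] tray -0.2774 0.119 xang 1.359 z [-0.001  0.    -1.   ] F [ 0.1  0.6 -0.1] g 0.4993861758238253
tool shift units [1.064 0.44  0.014] dist 0.09207838148758336
[[411.71074769 254.37128253]]
```

```bash
python3 -m crank '[[0,[0.3,0.22,0],[0,0,0]],[0,[0.3,0.22,0],[0,0,0]],[0,[0.25,0,0],[0,0,0]],[0,[0.2,0,0],[0,0,0]],[0,[0,0,0],[0,0,0]]]'
python3 -c "
from h import *
to(-.195,.078,.212)
cv2.imwrite('pics/s2.png',manip.camera('side')[170:400,220:420].repeat(2,0).repeat(2,1));cv2.imwrite('pics/w2.png',manip.camera('wrist'))"
```

```text
clock: 2.7
position: [0.4462, -0.2211, 0.2138]
ee_rot: [0.776, 0.63, 0.0, 0.0]
ft_force: [0.1, -0.4, 0.4]
grip_width: 0.501
t 2.7 p [ 0.4462 -0.2211  0.2138] tray -0.194 0.0777 xang 1.364 z [ 0.001 -0.    -1.   ] F [ 0.1 -0.4  0.4] g 0.5012479048954864
tool shift units [-0.013 -0.003  0.022] dist 0.0020831861554713093
```

View pics/s2.png

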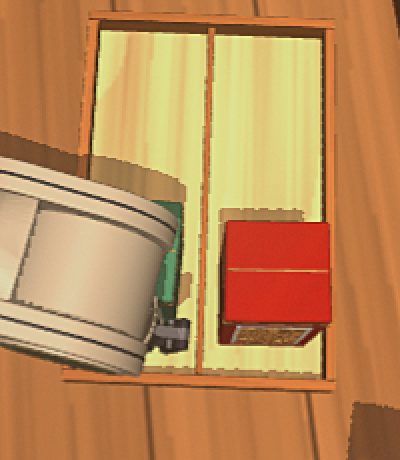

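View pics/w2.png

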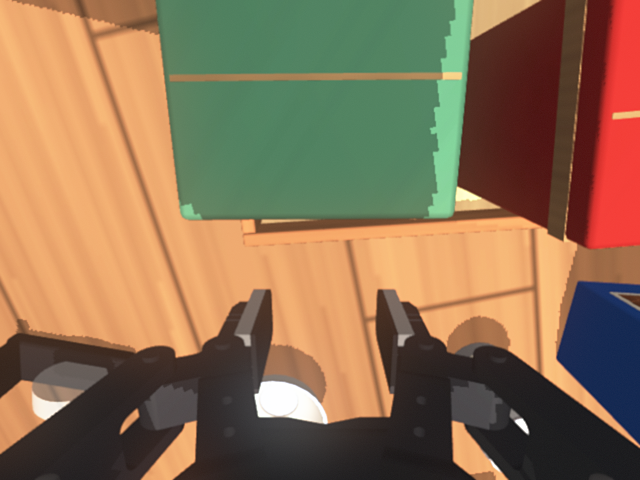

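The wrist view shows the fingers centred on the carton, whose window-side edge runs level from (185,216) to (455,216). Now I push high along tool x.

```bash
python3 -m crank '[[0,[0.1,0,0],[0,0,0]],[0,[0.1,0,0],[0,0,0]],[0,[0.1,0,0],[0,0,0]],[0,[0.1,0,0],[0,0,0]],[0,[0.1,0,0],[0,0,0]]]'
python3 -c "
from h import *
st()
cv2.imwrite('pics/w3.png',manip.camera('wrist'))"
```

```text
clock: 3.3
position: [0.4539, -0.1834, 0.2134]
ee_rot: [0.777, 0.63, -0.0, 0.0]
ft_force: [-0.8, -0.8, -0.1]
grip_width: 0.5
t 3.3 p [ 0.4539 -0.1834  0.2134] tray -0.1556 0.0754 xang 1.362 z [ 0. -0. -1.] F [-0.8 -0.8 -0.1] g 0.4996617327972646
```

View pics/w3.png

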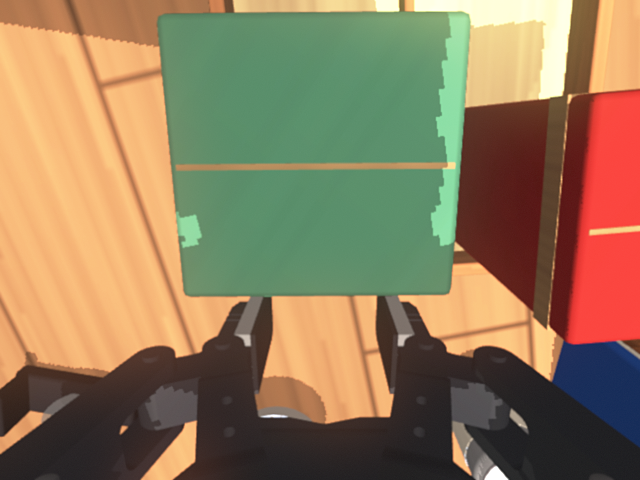

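The carton's edge (y 295) is now right at the finger tips (y 292–300), so contact is about to begin. I carry on.

```bash
python3 -m crank '[[0,[0.08,0,0],[0,0,0]],[0,[0.08,0,0],[0,0,0]],[0,[0.08,0,0],[0,0,0]],[0,[0.08,0,0],[0,0,0]],[0,[0.08,0,0],[0,0,0]]]'
python3 -c "
from h import *
st()
cv2.imwrite('pics/w4.png',manip.camera('wrist'));cv2.imwrite('pics/s4.png',manip.camera('side')[170:400,220:420].repeat(2,0).repeat(2,1))"
```

```text
clock: 3.85
position: [0.4605, -0.1521, 0.2133]
ee_rot: [0.777, 0.63, 0.0, 0.0]
ft_force: [0.0, -0.4, 0.4]
grip_width: 0.501
t 3.85 p [ 0.4605 -0.1521  0.2133] tray -0.1236 0.0733 xang 1.362 z [ 0.  0. -1.] F [ 0.  -0.4  0.4] g 0.5008478813746918
```

View pics/w4.png

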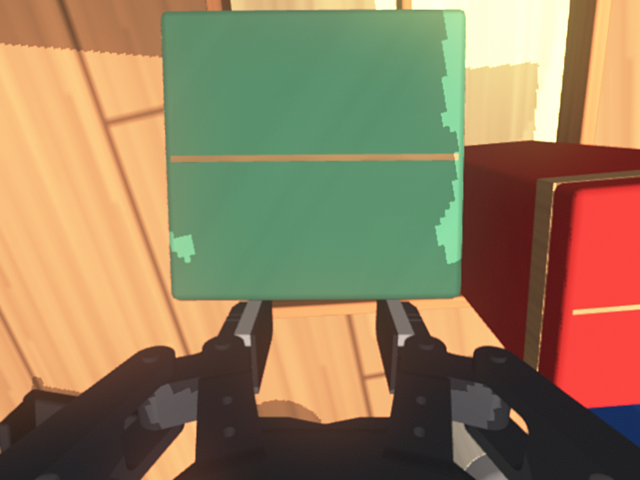

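View pics/s4.png

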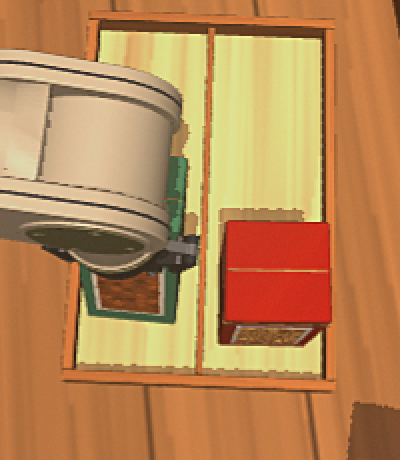

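The carton is tipping: in the side crop the window faces the camera at (130,295), and its bottom end has stayed in place. I keep going, more slowly near the balance point.

```bash
python3 -m crank '[[0,[0.07,0,0],[0,0,0]],[0,[0.07,0,0],[0,0,0]],[0,[0.06,0,0],[0,0,0]],[0,[0.05,0,0],[0,0,0]],[0,[0.05,0,0],[0,0,0]]]'
python3 -c "
from h import *
st()
cv2.imwrite('pics/w5.png',manip.camera('wrist'));cv2.imwrite('pics/s5.png',manip.camera('side')[170:400,220:420].repeat(2,0).repeat(2,1))"
```

```text
clock: 4.45
position: [0.4655, -0.1288, 0.2133]
ee_rot: [0.777, 0.63, 0.0, 0.0]
ft_force: [0.4, 0.8, 0.5]
grip_width: 0.502
t 4.45 p [ 0.4655 -0.1288  0.2133] tray -0.0998 0.0717 xang 1.362 z [ 0. -0. -1.] F [0.4 0.8 0.5] g 0.5019449701442505
```

View pics/w5.png

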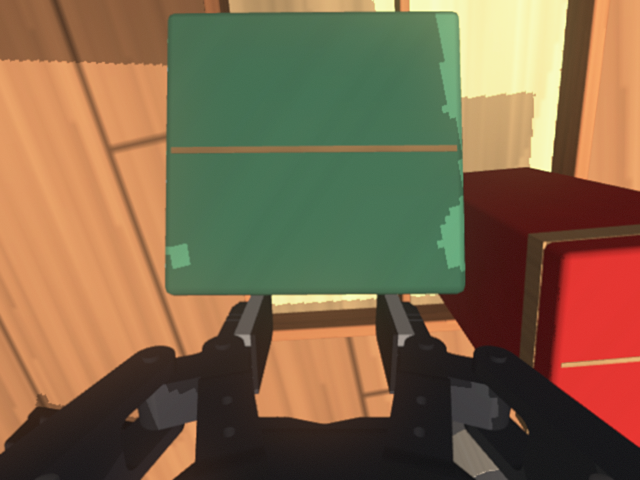

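View pics/s5.png

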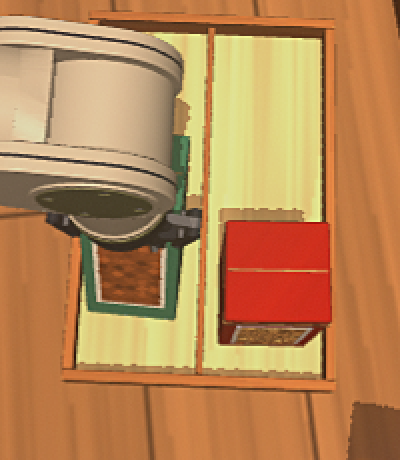

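It is close to balance: the bottom edge stays at (130,312) and nothing is off to the side. A last gentle nudge.

```bash
python3 -m crank '[[0,[0.06,0,0],[0,0,0]],[0,[0.06,0,0],[0,0,0]],[0,[0.06,0,0],[0,0,0]],[0,[0.06,0,0],[0,0,0]],[0,[0.06,0,0],[0,0,0]]]'
python3 -c "
from h import *
st()
cv2.imwrite('pics/w6.png',manip.camera('wrist'));cv2.imwrite('pics/s6.png',manip.camera('side')[170:400,220:420].repeat(2,0).repeat(2,1))"
```

```text
clock: 5.05
position: [0.4705, -0.1052, 0.2133]
ee_rot: [0.777, 0.63, 0.0, 0.0]
ft_force: [0.1, 0.5, -0.2]
grip_width: 0.502
t 5.05 p [ 0.4705 -0.1052  0.2133] tray -0.0758 0.0702 xang 1.362 z [ 0. -0. -1.] F [ 0.1  0.5 -0.2] g 0.5024372098348598
```

View pics/w6.png

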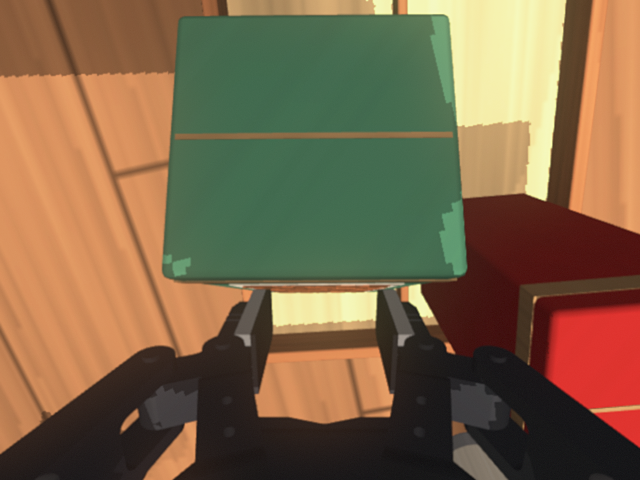

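View pics/s6.png

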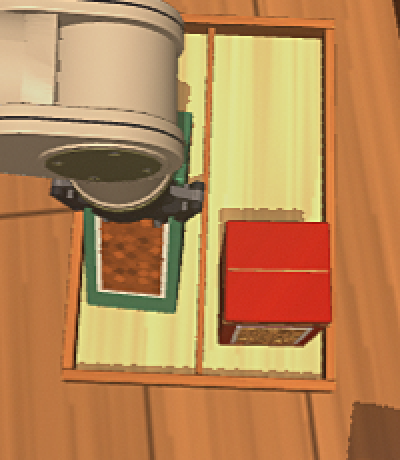

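```bash
python3 -m crank '[[0,[0.06,0,0],[0,0,0]],[0,[0.06,0,0],[0,0,0]],[0,[0.06,0,0],[0,0,0]],[0,[0,0,0],[0,0,0]],[0,[0,0,0],[0,0,0]]]'
python3 -c "
from h import *
st()
cv2.imwrite('pics/w7.png',manip.camera('wrist'));cv2.imwrite('pics/s7.png',manip.camera('side')[170:400,220:420].repeat(2,0).repeat(2,1))"
```

```text
clock: 5.65
position: [0.4734, -0.0916, 0.2133]
ee_rot: [0.777, 0.63, -0.0, 0.0]
ft_force: [1.0, -0.0, 0.4]
grip_width: 0.505
t 5.65 p [ 0.4734 -0.0916  0.2133] tray -0.0619 0.0692 xang 1.362 z [ 0. -0. -1.] F [ 1.  -0.   0.4] g 0.5046104815688461
```

View pics/w7.png

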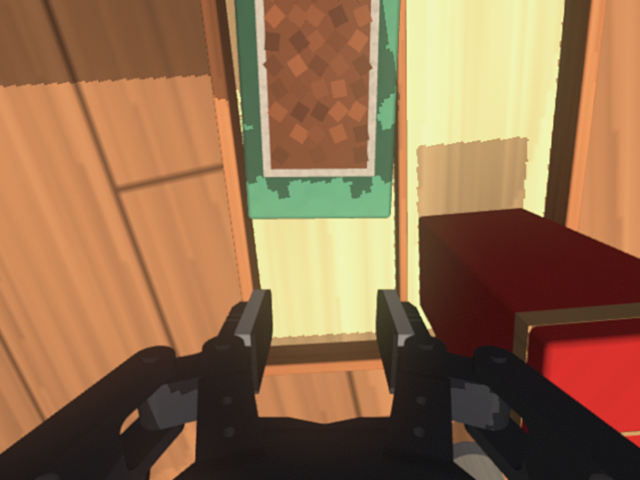

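View pics/s7.png

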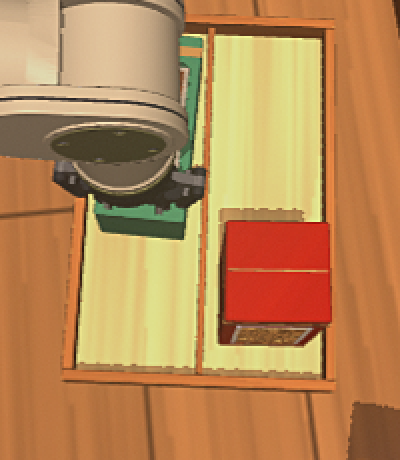

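The carton is down in its lane with the window up (wrist view, 320,90). Its bottom end is level at y = 216, columns 250–390. I compute where that edge is.

```bash
cat >> h.py <<'E'
def wplane(px,z):
    p,R=st(); i=manip.camera_info("wrist"); M=i["mount"]
    u=undist("wrist",px); d=(R@M[:3,:3]@np.c_[u,np.ones(len(u))].T).T; c=p+R@M[:3,3]
    P=c+d*((z-c[2])/d[:,2])[:,None]
    return np.c_[(P[:,:2]-O)@EX,(P[:,:2]-O)@EY,P[:,2]]
E
python3 -c "
from h import *
print(wplane([[250,217],[390,216]],.106).round(4))
P=plane('side',[[220+97/2,170+218/2],[220+185/2,170+222/2]],.106);print(np.c_[(P[:,:2]-O)@EX,(P[:,:2]-O)@EY].round(4))
"
```

```text
t 5.75 p [ 0.4733 -0.0918  0.2133] tray -0.0621 0.0692 xang 1.362 z [ 0. -0. -1.] F [ 0.3 -0.1 -0.1] g 0.501416254200733
[[-0.0483  0.1191  0.106 ]
 [-0.0539  0.0224  0.106 ]]
[[-0.0537  0.1171]
 [-0.054   0.0214]]
```

The bottom end is at tray x ≈ -0.051, y 0.022–0.118; the 96 mm span agrees with the 100 mm width. That leaves about 41 mm to slide. I back off, square the tool to the tray and descend behind it.

```bash
python3 -m crank '[[0,[-0.25,0,0],[0,0,-0.084]],[0,[-0.3,0,0],[0,0,0]],[0,[0,0,0],[0,0,0]],[0,[0,0,0.3],[0,0,0]],[0,[0,0,0],[0,0,0]]]'
python3 -c "
from h import *
to(-.105,.070,.075)
cv2.imwrite('pics/w8.png',manip.camera('wrist'))"
```

```text
clock: 6.25
position: [0.4644, -0.1345, 0.1871]
ee_rot: [0.756, 0.655, -0.001, -0.002]
ft_force: [-0.7, 0.8, -1.0]
grip_width: 0.503
t 6.25 p [ 0.4644 -0.1345  0.1871] tray -0.1057 0.072 xang 1.428 z [-0.004  0.001 -1.   ] F [-0.7  0.8 -1. ] g 0.5031766017068776
tool shift units [0.007 0.03  1.402] dist 0.11215089629682644
```

View pics/w8.png

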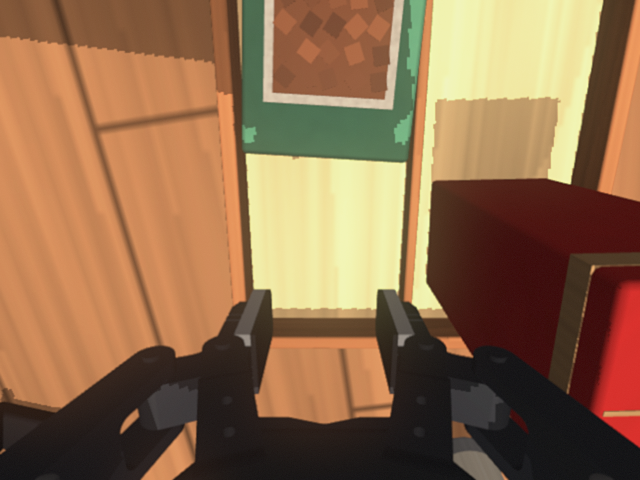

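The tool is clear behind the carton, whose bottom edge runs (245,154)–(408,162). I descend 112 mm, then push.

```bash
python3 -m crank '[[0,[0,0.02,0.3],[0,0,0]],[0,[0,0,0.35],[0,0,0]],[0,[0,0,0.35],[0,0,0]],[0,[0,0,0.35],[0,0,0]],[0,[0,0,0],[0,0,0]]]'
python3 -m crank '[[0,[0.1,0,0],[0,0,0]],[0,[0.1,0,0],[0,0,0]],[0,[0.1,0,0],[0,0,0]],[0,[0.1,0,0],[0,0,0]],[0,[0.05,0,0],[0,0,0]]]'
python3 -c "
from h import *
st()
cv2.imwrite('pics/w9.png',manip.camera('wrist'));cv2.imwrite('pics/s9.png',manip.camera('side')[170:400,220:420].repeat(2,0).repeat(2,1))"
```

```text
clock: 6.8
position: [0.4656, -0.1344, 0.0792]
ee_rot: [0.756, 0.655, -0.001, -0.002]
ft_force: [0.4, -0.2, -0.1]
grip_width: 0.501
clock: 7.3
position: [0.473, -0.0984, 0.0819]
ee_rot: [0.755, 0.655, 0.0, 0.0]
ft_force: [-0.4, 0.2, 0.2]
grip_width: 0.507
t 7.3 p [ 0.473  -0.0984  0.0819] tray -0.0687 0.0686 xang 1.429 z [ 0.001 -0.    -1.   ] F [-0.4  0.2  0.2] g 0.506516309992105
```

View pics/w9.png

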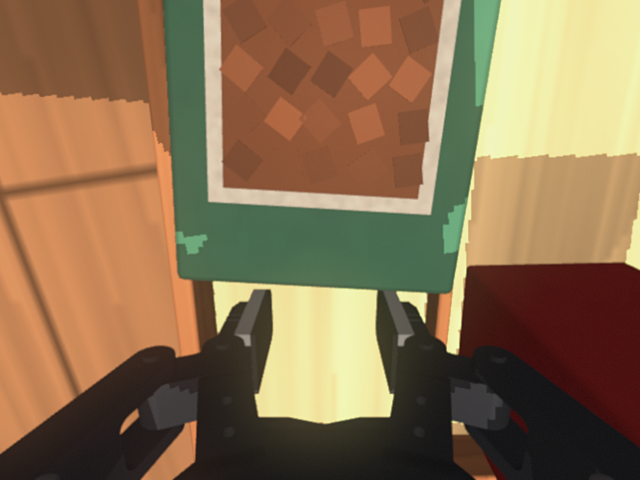

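View pics/s9.png

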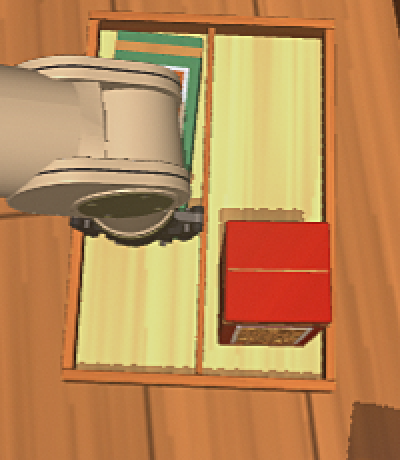

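The fingers are almost touching the bottom end, at (180,277)–(452,291). I push slowly towards the end board.

```bash
python3 -m crank '[[0,[0.09,0,0.05],[0,0,0]],[0,[0.09,0,0],[0,0,0]],[0,[0.09,0,0],[0,0,0]],[0,[0.09,0,0],[0,0,0]],[0,[0.09,0,0],[0,0,0]]]'
python3 -c "
from h import *
st()
cv2.imwrite('pics/w10.png',manip.camera('wrist'));cv2.imwrite('pics/s10.png',manip.camera('side')[170:400,220:420].repeat(2,0).repeat(2,1))"
```

```text
clock: 7.9
position: [0.4776, -0.0632, 0.0772]
ee_rot: [0.756, 0.655, -0.0, -0.0]
ft_force: [-0.5, -1.1, -1.1]
grip_width: 0.501
t 7.9 p [ 0.4776 -0.0632  0.0772] tray -0.0331 0.0691 xang 1.428 z [-0.  0. -1.] F [-0.5 -1.1 -1.1] g 0.5005280332333791
```

View pics/w10.png

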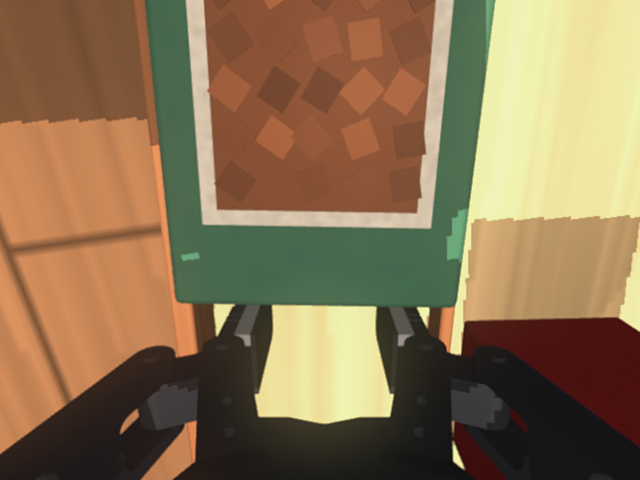

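View pics/s10.png

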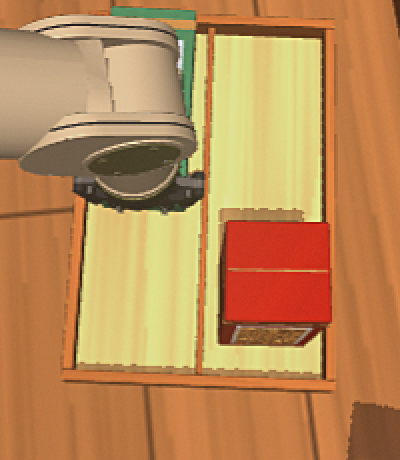

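The carton has squared up: its bottom edge is level at y ≈ 303. About 12 mm remains, so I use small steps and watch the force.

```bash
python3 -m crank '[[0,[0.03,0,0],[0,0,0]],[0,[0.03,0,0],[0,0,0]],[0,[0.03,0,0],[0,0,0]],[0,[0.03,0,0],[0,0,0]],[0,[0,0,0],[0,0,0]]]'
python3 -c "
from h import *
st()"
```

```text
clock: 8.5
position: [0.4791, -0.054, 0.0773]
ee_rot: [0.756, 0.655, 0.0, -0.0]
ft_force: [0.2, 0.6, 0.8]
grip_width: 0.497
t 8.5 p [ 0.4791 -0.054   0.0773] tray -0.0239 0.0689 xang 1.428 z [ 0.  0. -1.] F [0.2 0.6 0.8] g 0.4973908163069508
```

```bash
python3 -m crank '[[0,[0.03,0,0],[0,0,0]],[0,[0.02,0,0],[0,0,0]],[0,[0.02,0,0],[0,0,0]],[0,[0,0,0],[0,0,0]],[0,[0,0,0],[0,0,0]]]'
python3 -c "
from h import *
st()
cv2.imwrite('pics/s11.png',cv2.resize(manip.camera('side')[165:265,250:350],None,fx=5,fy=5));cv2.imwrite('pics/t11.png',cv2.resize(manip.camera('top')[140:300,235:445],None,fx=3.6,fy=3.6,interpolation=2));cv2.imwrite('pics/w11.png',manip.camera('wrist'))"
```

```text
clock: 9.0
position: [0.4796, -0.051, 0.0773]
ee_rot: [0.756, 0.654, -0.001, 0.001]
ft_force: [-1.1, -9.7, 2.2]
grip_width: 0.499
t 9.0 p [ 0.4796 -0.051   0.0773] tray -0.0208 0.0689 xang 1.427 z [-0.    -0.003 -1.   ] F [-1.1 -9.7  2.2] g 0.49927082525737326
```

View pics/s11.png

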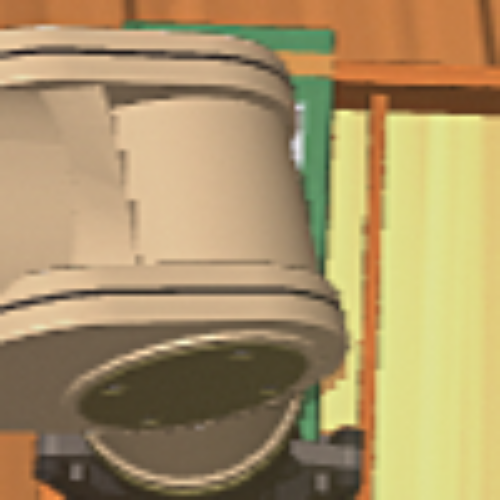

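View pics/t11.png

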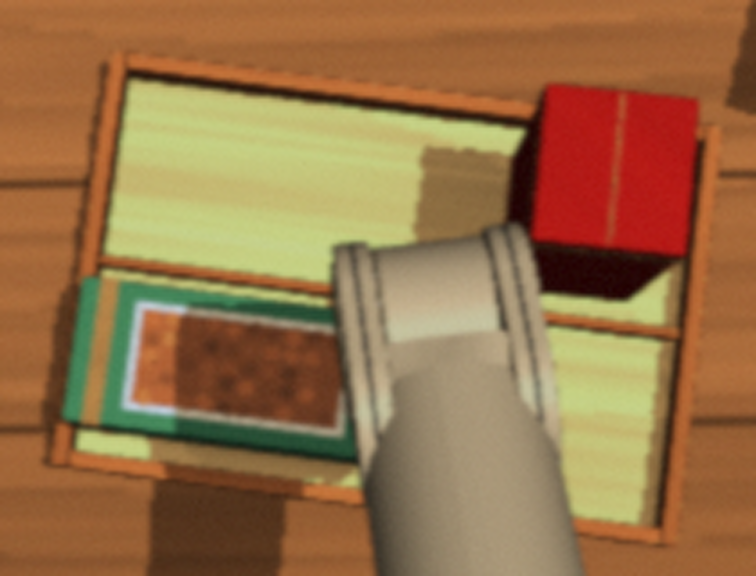

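Force rises to 10 N at the position where the carton should be home: finger face at tray x ≈ -0.010. A small extra press will seat it square, then I retract and check.

```bash
python3 -m crank '[[0,[0.02,0,0],[0,0,0]],[0,[0.01,0,0],[0,0,0]],[0,[0,0,0],[0,0,0]],[0,[0,0,0],[0,0,0]],[0,[0,0,0],[0,0,0]]]'
python3 -m crank '[[0,[-0.05,0,0],[0,0,0]],[0,[-0.2,0,0],[0,0,0]],[0,[-0.3,0,0],[0,0,0]],[0,[-0.3,0,0],[0,0,0]],[0,[-0.2,0,-0.2],[0,0,0]]]'
python3 -m crank '[[0,[-0.1,0,-0.5],[0,0,0]],[0,[0,0,-0.6],[0,0,0]],[0,[0,0,-0.6],[0,0,0]],[0,[0,0,-0.6],[0,0,0]],[0,[0,0,-0.3],[0,0,0]]]'
python3 -c "
from h import *
st()
cv2.imwrite('pics/s12.png',manip.camera('side'));cv2.imwrite('pics/t12.png',manip.camera('top'));cv2.imwrite('pics/w12.png',manip.camera('wrist'))"
```

```text
clock: 9.65
position: [0.4796, -0.051, 0.0774]
ee_rot: [0.757, 0.654, -0.002, 0.002]
ft_force: [-2.4, -17.4, 3.4]
grip_width: 0.5
clock: 10.15
position: [0.4666, -0.1304, 0.0919]
ee_rot: [0.756, 0.655, -0.001, -0.002]
ft_force: [-0.6, 0.3, 0.6]
grip_width: 0.501
clock: 10.65
position: [0.4682, -0.1369, 0.3057]
ee_rot: [0.755, 0.655, 0.001, 0.002]
ft_force: [0.3, 0.1, -1.1]
grip_width: 0.503
t 10.65 p [ 0.4682 -0.1369  0.3057] tray -0.1075 0.0679 xang 1.429 z [ 0.005 -0.001 -1.   ] F [ 0.3  0.1 -1.1] g 0.5028167944041134
```

View pics/s12.png

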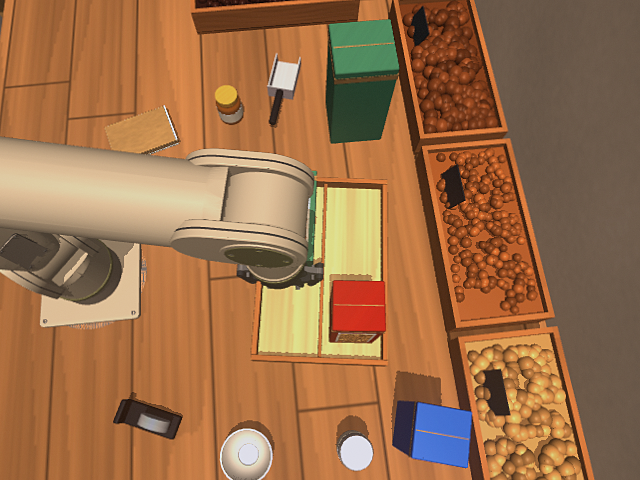

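View pics/w12.png

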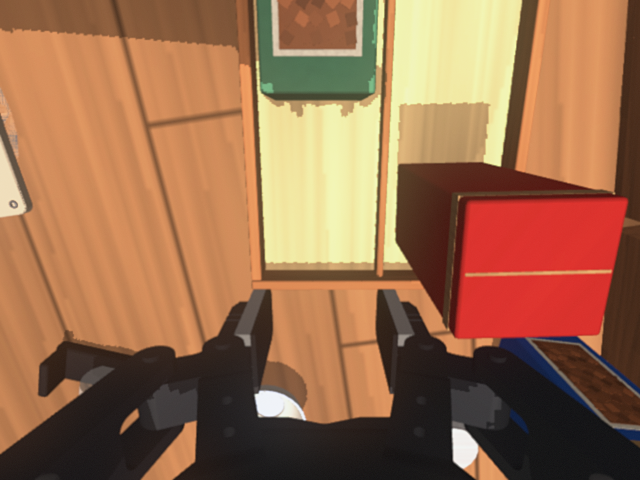

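View pics/t12.png

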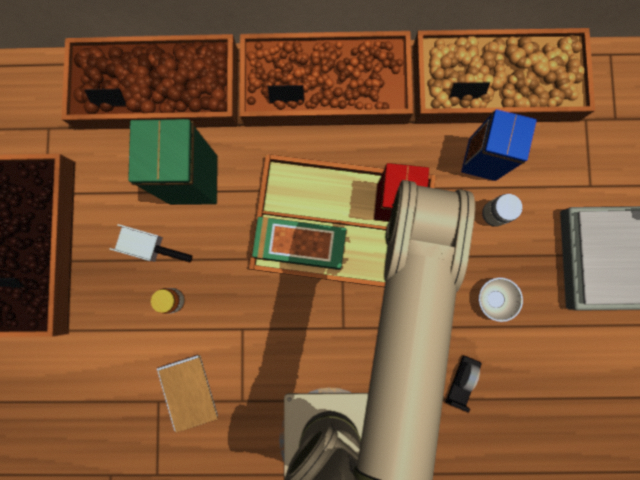

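All pictures show the carton flat in its lane, window up at (300,242) in the top view, and the red one standing. A numeric check of seating and yaw follows.

```bash
python3 - <<'E'
from h import *
im=cv2.imread("pics/t12.png")[205:285,240:360]; cv2.imwrite("pics/c12.png",cv2.resize(im,None,fx=6,fy=6,interpolation=2))
print("wrist bottom edge", wplane([[262,92],[375,94]],.106).round(4))
E
```

```text
t 10.8 p [ 0.4678 -0.1371  0.3027] tray -0.1077 0.0682 xang 1.429 z [ 0.003 -0.001 -1.   ] F [ 0.3  0.9 -1.3] g 0.5010520182454297
wrist bottom edge [[-0.0094  0.1201  0.106 ]
 [-0.0108  0.0236  0.106 ]]
```

View pics/c12.png

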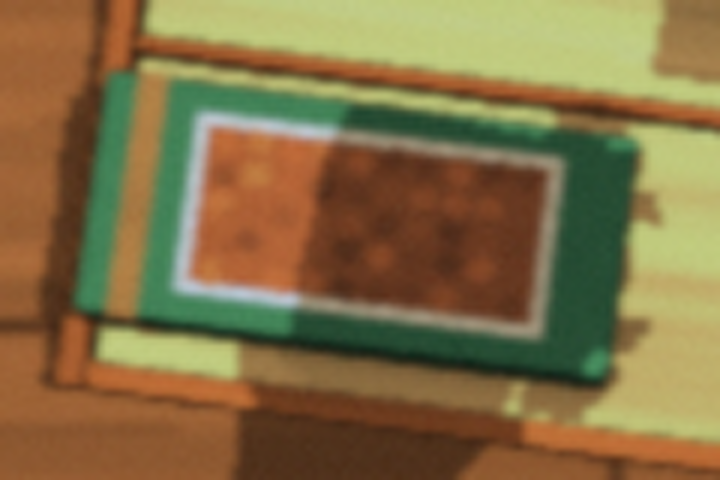

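```bash
python3 - <<'E'
from h import *
P=plane("top",np.array([[108,70],[75,310],[607,384],[638,138]])/6+[240,205],.106)
print(np.c_[(P[:,:2]-O)@EX,(P[:,:2]-O)@EY].round(4))
P=plane("top",np.array([[112,53],[48,462]])/3.6+[235,140],.045); print(((P[:,:2]-O)@EX).round(4))
E
```

```text
[[ 0.2071  0.0239]
 [ 0.2063  0.1227]
 [-0.0107  0.1241]
 [-0.0105  0.0235]]
[0.2185 0.2215]
```

The top end is at tray x = 0.207 and the bottom end at -0.0105, so it is home within the 2 mm calibration. The top and bottom ends' corners agree within 1 mm, so it is square. The tool is clear, so I hand in.

```bash
python3 -c "
from workcell import manip
print(manip.hand_in())"
```

```text
the job is handed in; nothing more can be done
None
```

The green carton now lies on its back in its own lane, window up, with its top end against the tray's end board. I tipped it with the half-open fingers pushing high on the window. It went past its balance point and dropped onto its back by itself. I then pushed it low on its bottom end until it hit a hard stop against the board, pressing with up to about 17 N, and backed the arm away. I handed the job in at about 11 s.

**Seating:** the top view puts the top end at tray x = 0.207 m, nominal 0.210. The wrist and top views both put the bottom end at about -0.010 m, nominal -0.010. The 3 mm shortfall at the top end is slightly more than the 2 mm calibration error. I put it down to edges reading short in the picture, since the carton measured 217 mm long instead of 220. The tool also did not advance when the force went from 10 N to 17 N, which points to full contact.

**Squareness:** the corners at each end agree within about 1 mm, so the carton is square to the tray.

**Surroundings:** in the last pictures the red carton stands where it was, the bystanders look unmoved, and the tool is about 0.1 m behind the carton and above it. I judged these by eye, not by measurement.

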